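# Pile the plates in the jig and hold the index knob at its third click

### The job

Stack the two loose steel plates squarely on the jig's bed block, one on top of the other and flush with the block, and let go of them. Then turn the black index knob clockwise, three clicks on from home and not as far as the fourth, so that its arm swings over the pile. The knob springs back home if released, so finish while still gripping it and holding it at the third click; leave the tape, wrench and pull handle alone.

Things in the scene. Friction and masses are not known exactly. Their poses are not given: they have to be found in the camera images.
- plate_a: Loose flat stainless plate, 50 (own x) x 90 (own y) x 10 mm thick, about 0.35 kg, lying flat on the table. Origin: centre of its underside; z up. Grip it across the 50 mm width. Identical to plate_b; either may go first.
- plate_b: The second plate, same size and frame as plate_a.
- jig: Indexing jig, fixed to the table: dark steel slab 110 (x) x 270 (y) x 12 mm high, reaching 45 mm to +y and 225 mm to -y of the origin; on it a bare aluminium bed block and a dark round post 52 mm in diameter. Origin: on the knob's axis, at table height. The bed block stands 150 mm from the axis along the jig's own -y.
- bed (a point): Centre of the top face of the bed block, 30 mm above the table. The block is 50 (jig x) x 90 (jig y) mm, the same outline as a plate, its top 18 mm above the slab, clear on all sides. Axes as the jig's. Two plates make a pile reaching 50 mm above the table.
- index (a joint): Turn of the index knob, rad: 0 at home (its start, against a stop), growing clockwise seen from above. Clicks every 20 degrees (0.349 rad): third 1.047, fourth 1.396, end stop 1.745. A spring, 0.10 Nm at home to 0.18 Nm at the end, returns it home when released; the clicks add a ripple of 0.07 Nm (effort rises after each click, drops before the next).
- index_grip (a point): Point on the knob's vertical axis at the height to grip, 94 mm above the table. The knob is a black upright bar 44 long (own x) x 14 thick (own y) x 34 mm high, from 72 to 106 mm above the table: grip it from above across the 14 mm. Under the bar a steel arm turns with it, its top 66 mm above the table.
- swing_tip (a point): Outer end, on top, of the flat steel arm that turns with the knob: 145 mm long from the axis along the knob's own x, 22 mm wide, 58 to 66 mm above the table, with a 44 mm disc around the axis. At home it stands 60 degrees anticlockwise (from above) of the direction from knob to bed block; at the third click it lies over the pile, 8 mm clear.
- tape: Bystander: black tape roll lying flat, 90 mm across, 25 mm high; origin at the centre of its underside.
- wrench: Bystander: steel wrench lying flat, about 180 mm long along its own x; origin at the middle of its underside.
- pull: Bystander: black U-shaped pull handle lying flat, 132 x 47 x 12 mm; origin at the middle of its long bar, legs towards its own +x.

How it is judged (in metres and radians):
On the way, in this order (a step that is already met when the one before it is completed fails the run):
1. both plates piled squarely on the bed block and let go, the knob still at home (horizontal distance between each of plate_a, plate_b and bed below 0.006 m and angle between the y axis of each of plate_a, plate_b and the y axis of jig, either way round below 0.1 rad and angle between each of plate_a, plate_b's own z axis and vertical below 0.06 rad and z of plate_a in the frame of bed between -0.003 and 0.013 m and contact force between the fingers and plate_a below 0.3 N and z of plate_b in the frame of bed between -0.003 and 0.013 m and contact force between the fingers and plate_b below 0.3 N and linear speed of each of plate_a, plate_b below 0.02 m/s and value of joint index below 0.15 rad), for 0.2 s.
2. the gripped knob is at its third click (value of joint index between 0.927198 and 1.1672 rad and contact force between the fingers and index above 1 N), for 0.3 s.
At the end, for the whole second after the job is handed in: Both plates lie flat one on the other on the bed block, each centred on it within 6 mm and in line within 0.10 rad, at rest and not touched by the fingers; the fingers touch the knob with more than 1 N and hold it within 0.12 rad of the third click (1.047 rad) (all of step 2 and horizontal distance between each of plate_a, plate_b and bed below 0.006 m and angle between the y axis of each of plate_a, plate_b and the y axis of jig, either way round below 0.1 rad and angle between each of plate_a, plate_b's own z axis and vertical below 0.06 rad and z of plate_a in the frame of bed between -0.003 and 0.013 m and contact force between the fingers and plate_a below 0.3 N and z of plate_b in the frame of bed between -0.003 and 0.013 m and contact force between the fingers and plate_b below 0.3 N and linear speed of each of plate_a, plate_b below 0.02 m/s); the arm keeps its last pose, push and grip.
It fails at once if the knob is turned well past the third click, nearly to the fourth (beyond 1.32 rad) (value of joint index above 1.32 rad).
It fails at once if the tape roll is disturbed (moved more than 25 mm) (distance of tape from where it was at the start of the episode above 0.025 m).
It fails at once if the wrench is disturbed (moved more than 25 mm) (distance of wrench from where it was at the start of the episode above 0.025 m).
It fails at once if the pull handle is disturbed (moved more than 25 mm) (distance of pull from where it was at the start of the episode above 0.025 m).
It also fails if it takes over 58 s, if anything falls off the work surface, if the arm or the gripper's body presses on something with over 40 N, if the wrist force passes 120 N, or if a joint passes its speed limit or range.

### The arm

A 7-joint arm with a two-finger parallel gripper is mounted at the origin on the work surface. World frame = base frame: x ahead of the robot, y to its left, z up, the work surface at z = 0. Lengths are in mm, angles in rad, forces in N, time in s.
With the tool pointing down it reaches from about 400 to 850 mm from the base axis. Payload 4.5 kg.
Tool frame: the origin (TCP) lies midway between the tips of the shut fingers; the grasp point (between the pads) lies 19 mm behind it; z points along the fingers, y is the line along which they close (so a half turn about z gives the same grasp; the last joint's range is limited). The gripper opens to 85 mm and grips with 20 to 120 N. Pads are 22 mm wide; open, the fingers measure 114 mm over their backs; the gripper's body (76 mm by 85 mm) begins 54 mm behind the grasp point. The pads swing forward as they close: fully open they stand 13 mm farther back than shut.
Start: joints at [-1.228, 0.689, -0.195, 1.565, 0.157, 0.902, -0.215], TCP at [189.928, 595.468, 231.317] pointing down, gripper open.
Joint ranges: [-3.01, 3.01], [-0.46, 2.08], [-1.47, 1.51], [0.13, 2.56], [-1, 4.14], [0.04, 2.09], [-2.66, 2.66]. Speed limits (rad/s): [2.57, 2.57, 3.14, 3.14, 3.14, 3.14, 3.14].

### API

Orientations are given as a unit quaternion [x, y, z, w].
In Python, from bench import ctrl gives the robot as it stands.
- The arm moves only by the tool carry_out, never from a script. Its argument "motion" is text: rows parted by semicolons, each of 4 numbers parted by spaces: the shift along the tool's x, y, z in m, then the turn about the tool's z in rad. A call has 1 to 10 rows; each row is the pose to reach, as a shift and turn from the pose commanded when the call began, along the tool's axes at that moment; what a row does not reach only later rows make up. A row lasts 1/8 s, in which the tool goes at most 62.5 mm and 10.7 degrees, less where a joint would pass 70% of its speed; a pose out of reach is approached as far as the arm can. A call with a gripper value outside its range is refused whole. "fingers" is the finger opening in m, from 0 to 0.0854, set as the call begins (left out, the last holds). The fingers move at their own pace and stop on an object; "squeeze" is the grip in N (left out, the last holds). Time passes only in rows, so rows that repeat a pose let the fingers close. It gives the time, the measured TCP pose, the force, the opening and the grip force at its end, in the units of the state.
- ctrl.get_state(): the state, without advancing time (a new reading comes with each control period).
- ctrl.camera(name): name is "side" or "top"; returns a dict with "color" (420x560x3 uint8, red, green, blue), "intrinsics" (3x3 intrinsics, pixels), "rvec" (rotation vector, rad) and "tvec" (3), from world to camera coordinates, as OpenCV has them. Camera axes: x right, y down, z forward; pixel columns grow to the right and rows downward; lengths in mm; the calibration is good to about 2 mm. A picture is of the moment at which its call begins. There is no depth.
- ctrl.hand_in(): hands the job in; it is judged then, once.
The state is a dict: "t": time; "joints": joint angles; "qd": joint speeds; "joint_efforts": joint torques, N m; "ee_pos": TCP position; "tool_rot": TCP orientation; "ft_force": force on the tool from outside, world axes, zero at the start; "moment": the same for the moment, N m; "gripper_width": finger opening in mm; "gripper_force": force on a finger pad.
Only numpy, scipy, OpenCV 4.12 (cv2) and the standard library are available. Lean on these libraries where they do the work, as an engineer would, in place of code of your own. Each camera call takes 0.05 s, during which the arm holds its last target. There are 200 camera calls.

## Working session

There is one attempt and no reset: what is moved stays moved. The work goes in short steps, Python scripts to look and compute and a tool call to move; the robot and the scene stay as the last step left them, time stands still between calls to the robot, and variables do not carry over. Pictures are saved under pics/ and viewed, at most 12 in all, crops included, and the job is handed in when it is done.

Besides the shell and the picture viewer there is one more tool, called after ">>>" as name(argument=value, ...), one argument or row to a line, values as JSON. carry_out: Moves the arm, as the interface text tells. Its arguments: {"type":"object","properties":{"motion":{"type":"string"},"fingers":{"type":"number"},"squeeze":{"type":"number"}},"required":["motion"]}

```bash
mkdir -p pics; ls
python3 - <<'E'
from bench import ctrl
import cv2,numpy as np
s=ctrl.get_state();print(s)
for n in("top","side"):
    c=ctrl.camera(n);cv2.imwrite(f"pics/{n}0.png",c["color"][:,:,::-1]);np.savez(f"{n}0.npz",**c)
    R=cv2.Rodrigues(np.array(c["rvec"]))[0];print(n,c["intrinsics"],-R.T@np.array(c["tvec"]).ravel(),R[2])
E
```

```text
pics
{'t': 0.0, 'joints': array([-1.22823586,  0.68997425, -0.19453841,  1.56636928,  0.15729972,
        0.90252247, -0.21507289]), 'qd': array([ 0.00059961, -0.00085471,  0.00097192,  0.00148734, -0.00199686,
       -0.00045549,  0.00045022]), 'joint_efforts': array([ 6.91959940e-05, -5.39613783e+01, -1.26658928e+00, -1.58539349e+01,
        9.04824876e-03,  9.50513146e-03, -3.96007280e-06]), 'ee_pos': array([189.75839953, 594.79484872, 230.48403068]), 'tool_rot': array([ 1.53701805e-01,  9.88116831e-01, -9.36238199e-04, -8.16754039e-05]), 'ft_force': array([ 0.11186814, -0.32772916, -0.67355538]), 'moment': array([ 0.01860173, -0.02584074,  0.02556304]), 'gripper_force': 0.0, 'gripper_width': 85.18517457838284}
top [[428.42436692   0.         284.83665228]
 [  0.         428.42436692 203.74406291]
 [  0.           0.           1.        ]] [ 470.50731842 -101.35852167 1166.28508272] [ 0.12890023 -0.02086065 -0.99143813]
side [[402.98291185   0.         276.74400998]
 [  0.         402.98291185 205.13538771]
 [  0.           0.           1.        ]] [358.42816281 496.47105759 619.67454218] [ 0.27274458 -0.71370156 -0.64516701]
```

View pics/top0.png

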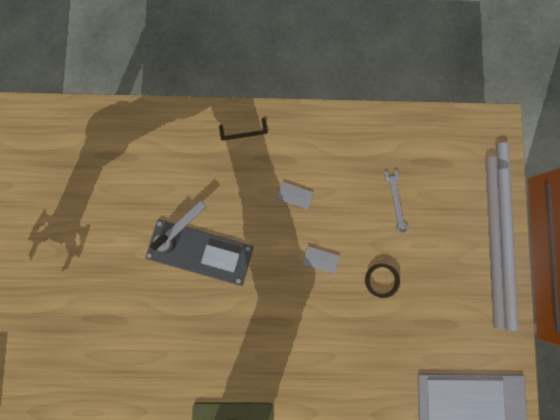

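View pics/side0.png

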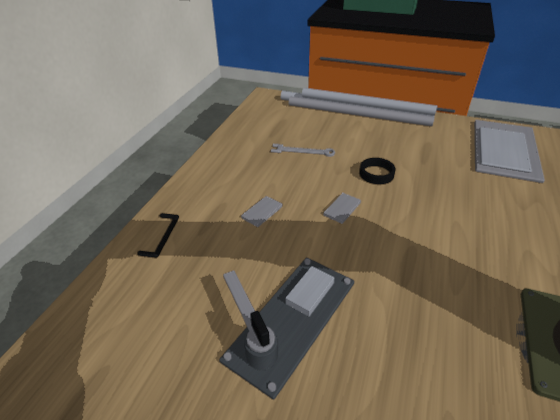

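Top view: plates near (295,195) and (321,260), bed block (220,258), jig slab (199,251), knob (160,241) with its arm tip at (203,205). Side view: plates (262,210) and (342,207), bed (311,290), knob (260,328). Next I'll enlarge the crops to check the masks.

```bash
cat > h.py <<'E'
import cv2,numpy as np
def load(n): return dict(np.load(n+".npz"))
def ray(c,uv,z):
    R=cv2.Rodrigues(c["rvec"])[0];C=-R.T@c["tvec"].ravel()
    d=np.c_[np.atleast_2d(uv),np.ones(len(np.atleast_2d(uv)))]@np.linalg.inv(c["intrinsics"]).T@R
    return (C+d*((z-C[2])/d[:,2])[:,None])[:,:2]
def proj(c,P): return cv2.projectPoints(np.atleast_2d(np.array(P,float)),c["rvec"],c["tvec"],c["intrinsics"],None)[0][:,0]
def rect(c,mask,z,epsz=None):
    # mask contour cast to plane z -> min area rect
    k=cv2.findContours(mask,cv2.RETR_EXTERNAL,cv2.CHAIN_APPROX_NONE)[0];k=max(k,key=cv2.contourArea)
    return cv2.minAreaRect(ray(c,k[:,0].astype(float),z).astype(np.float32))
E
python3 - <<'E'
from h import *
t=load("top0");s=load("side0")
a=cv2.resize(t["color"][180:295,135:350],None,fx=3.6,fy=3.6,interpolation=cv2.INTER_CUBIC)
cv2.imwrite("pics/tc.png",a[:,:,::-1])
b=cv2.resize(s["color"][185:400,200:380],None,fx=2.79,fy=2.79,interpolation=cv2.INTER_CUBIC)
cv2.imwrite("pics/sc.png",b[:,:,::-1])
for n,c,pts in(("t",t,[(295,195),(321,260),(220,258),(205,245),(185,218),(160,241),(330,240),(310,200),(300,250),(200,255)]),("s",s,[(262,210),(342,207),(311,285),(311,305),(300,330),(240,290),(260,325),(300,220),(200,330)])):
    h=cv2.cvtColor(c["color"],cv2.COLOR_RGB2HSV)
    for p in pts: print(n,p,c["color"][p[1],p[0]],h[p[1],p[0]])
E
```

```text
t (295, 195) [131 131 134] [120   6 134]
t (321, 260) [134 134 137] [120   6 137]
t (220, 258) [152 156 163] [109  17 163]
t (205, 245) [82 84 87] [108  15  87]
t (185, 218) [132 133 136] [113   8 136]
t (160, 241) [44 40 34] [18 58 44]
t (330, 240) [153 129  88] [ 19 108 153]
t (310, 200) [138 128 116] [ 16  41 138]
t (300, 250) [115  95  64] [ 18 113 115]
t (200, 255) [72 75 76] [98 13 76]
s (262, 210) [119 119 125] [120  12 125]
s (342, 207) [119 119 124] [120  10 124]
s (311, 285) [137 140 148] [112  19 148]
s (311, 305) [135 138 146] [112  19 146]
s (300, 330) [59 62 66] [107  27  66]
s (240, 290) [120 120 126] [120  12 126]
s (260, 325) [19 18 20] [135  26  20]
s (300, 220) [123 103  74] [ 18 102 123]
s (200, 330) [144 122  89] [ 18  97 144]
```

View pics/tc.png

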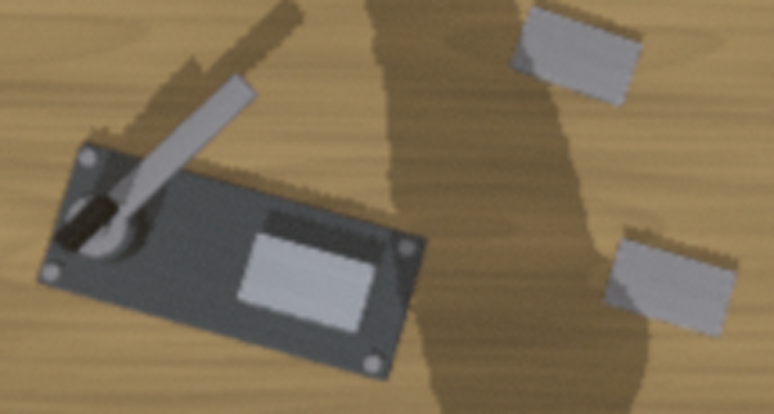

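View pics/sc.png

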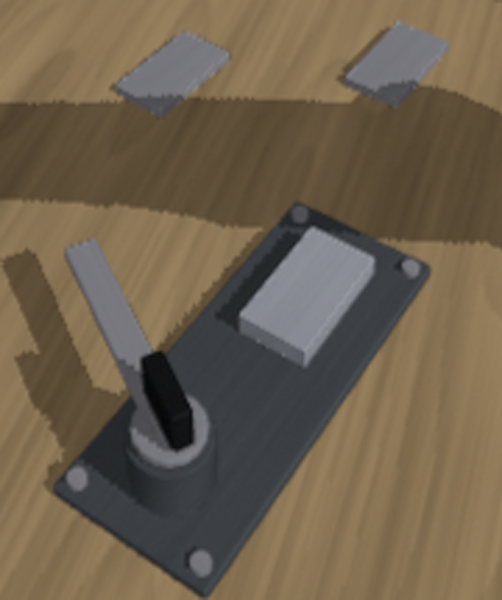

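```bash
cat >> h.py <<'E'
F=6
def seg(c,box,fn):
    x0,y0,x1,y1=box
    im=cv2.resize(c["color"][y0:y1,x0:x1],None,fx=F,fy=F,interpolation=cv2.INTER_CUBIC)
    m=fn(cv2.cvtColor(im,cv2.COLOR_RGB2HSV)).astype(np.uint8)*255
    k=max(cv2.findContours(m,cv2.RETR_EXTERNAL,cv2.CHAIN_APPROX_NONE)[0],key=cv2.contourArea)[:,0].astype(float)
    return (k+.5)/F-.5+[x0,y0]
def R(c,box,fn,z):
    (cx,cy),(w,h),a=cv2.minAreaRect(ray(c,seg(c,box,fn),z).astype(np.float32))
    if w>h: w,h,a=h,w,a+90     # a: direction of short side; long = a+90
    L=(a+90+90)%180-90
    return np.round([cx,cy,w,h,L],1)
lowS=lambda h:(h[...,1]<55)
brt=lambda h:(h[...,1]<45)&(h[...,2]>112)
E
python3 - <<'E'
from h import *
t=load("top0");s=load("side0")
print("A top",R(t,(272,178,318,214),lowS,10)); print("B top",R(t,(298,240,345,278),lowS,10))
print("A side",R(s,(232,190,292,228),lowS,10)); print("B side",R(s,(318,190,368,224),lowS,10))
print("bed top",R(t,(196,242,246,276),brt,30))
print("slab top",R(t,(140,212,260,290),lambda h:(h[...,1]<55)&(h[...,2]<105),12))
def quad(c,k,z):
    P=ray(c,k,z).astype(np.float32); h=cv2.convexHull(P)
    return cv2.approxPolyDP(h,8,True)[:,0].round(1)
print("bed side hull",quad(s,seg(s,(275,255,345,325),brt),30).tolist())
print("A side",quad(s,seg(s,(232,190,292,228),lowS),10).tolist())
print("B side",quad(s,seg(s,(318,190,368,224),lowS),10).tolist())
# screws in top: blobs at crop px /3.6
for u,v in((87,157),(51,272),(407,247),(372,364)): print(ray(t,[(u+.5)/3.6-.5+135,(v+.5)/3.6-.5+180],14).round(1))
for u,v in((78,478),(201,562),(301,214),(411,268)): print("s",ray(s,[(u+.5)/2.79-.5+200,(v+.5)/2.79-.5+185],14).round(1))
E
```

```text
A top [ 645.2 -151.6   52.8   91.8   72. ]
B top [ 471.7 -223.5   51.9   91.5   74.1]
A side [ 642.7 -149.2   58.5   98.4   71.6]
B side [ 470.4 -220.1   55.2  101.5   74.1]
bed top [471.5  43.9  51.8  92.1  75.1]
slab top [488.4 100.8 110.8 268.1  75.1]
bed side hull [[481.3999938964844, -7.300000190734863], [505.70001220703125, 77.30000305175781], [455.6000061035156, 101.0999984741211], [434.8999938964844, 8.899999618530273]]
A side [[653.2000122070312, -203.10000610351562], [681.7999877929688, -117.9000015258789], [632.5, -94.9000015258789], [604.2999877929688, -180.89999389648438]]
B side [[482.1000061035156, -276.0], [506.29998779296875, -184.3000030517578], [460.70001220703125, -164.5], [434.1000061035156, -256.70001220703125]]
[[562.2 211.4]]
[[476.9 233.4]]
[[498.8 -28. ]]
[[413.   -4.4]]
s [[560.3 207.5]]
s [[475.7 229.8]]
s [[496.7 -29.9]]
s [[412.   -7.5]]
```

```bash
cat > g.py <<'E'
import sys,numpy as np
from bench import ctrl
from scipy.spatial.transform import Rotation as Ro
def go(x,y,z,ang):
    s=ctrl.get_state();M=Ro.from_quat(s["tool_rot"]).as_matrix()
    d=M.T@(np.array([x,y,z])-s["ee_pos"])/1000
    cur=np.degrees(np.arctan2(M[1,1],M[0,1]))
    turn=(cur-ang+90)%180-90
    print("t%.2f"%s["t"],"pos",s["ee_pos"].round(1),"yang %.1f"%cur,"j",s["joints"].round(2),"f",s["ft_force"].round(1),"w %.1f gf %.1f"%(s["gripper_width"],s["gripper_force"]))
    print("shift",d.round(4),"turn %.3f"%np.radians(turn), "tilt",(M[:,2]*1e3).round(1))
if __name__=="__main__": go(*map(float,sys.argv[1:]))
E
python3 g.py 644.5 -150 120 -18.2; python3 g.py 471 -222 100 -15.9
```

```text
t0.10 pos [189.8 594.9 230.6] yang 72.3 j [-1.23  0.69 -0.19  1.57  0.16  0.9  -0.22] f [-0.  -0.8 -1.1] w 85.4 gf 0.0
shift [-0.6595 -0.5713  0.1116] turn -1.562 tilt [-4.0e-01 -1.6e+00 -1.0e+03]
t0.10 pos [189.8 594.9 230.6] yang 72.3 j [-1.23  0.69 -0.19  1.57  0.16  0.9  -0.22] f [-0.  -0.8 -1.1] w 85.4 gf 0.0
shift [-0.5161 -0.6926  0.1318] turn 1.540 tilt [-4.0e-01 -1.6e+00 -1.0e+03]
```

>>> carry_out(
  motion="-0.66 -0.571 0.06 1.58;-0.66 -0.571 0.06 1.58;-0.66 -0.571 0.06 1.58;-0.66 -0.571 0.06 1.58;-0.66 -0.571 0.06 1.58;-0.66 -0.571 0.06 1.58;-0.66 -0.571 0.06 1.58;-0.66 -0.571 0.06 1.58;-0.66 -0.571 0.06 1.58;-0.66 -0.571 0.06 1.58",
  fingers=0.07,
  squeeze=50,
)

```text
t: 1.35
ee_pos: [515.9, 62.0, 188.0]
tool_rot: [0.81, 0.586, -0.0, -0.0]
ft_force: [1.3, 1.6, -0.9]
gripper_width: 70.5
gripper_force: 0.0
```

```bash
python3 g.py 644.5 -150 60 -18.2
```

```text
t1.35 pos [515.9  62.  188. ] yang -18.2 j [-0.3   0.62  0.14  1.94 -0.15  0.59 -0.37] f [ 1.3  1.6 -0.9] w 70.5 gf 0.0
shift [-0.1611  0.1885  0.1279] turn -0.000 tilt [-4.e-01  1.e-01 -1.e+03]
```

>>> carry_out(
  motion="-0.161 0.188 0.1 0;-0.161 0.188 0.128 0;-0.161 0.188 0.128 0;-0.161 0.188 0.128 0;-0.161 0.188 0.128 0;-0.161 0.188 0.128 0;-0.161 0.188 0.128 0;-0.161 0.188 0.128 0",
)

```text
t: 2.35
ee_pos: [643.5, -146.0, 61.2]
tool_rot: [0.809, 0.587, 0.001, -0.0]
ft_force: [-0.5, 0.0, 0.4]
gripper_width: 70.0
gripper_force: 0.0
```

```bash
python3 g.py 644.5 -150 1 -18.2;  python3 - <<'E'
from bench import ctrl
import cv2,numpy as np
ims=[]
for n in("top","side"):
    c=ctrl.camera(n);np.savez(f"{n}1.npz",**c);ims.append(c["color"])
a=cv2.resize(ims[0][130:260,220:370],None,fx=2.66,fy=2.66);b=cv2.resize(ims[1][120:250,200:350],None,fx=2.66,fy=2.66)
cv2.imwrite("pics/v1.png",np.hstack([a,b])[:,:,::-1])
E
```

```text
t2.35 pos [ 643.5 -146.    61.2] yang -18.1 j [ 0.11  0.95  0.07  1.58 -0.11  0.62 -0.07] f [-0.5  0.   0.4] w 70.0 gf 0.0
shift [-0.0036  0.0021  0.0602] turn 0.002 tilt [ 6.0e-01  1.3e+00 -1.0e+03]
```

View pics/v1.png

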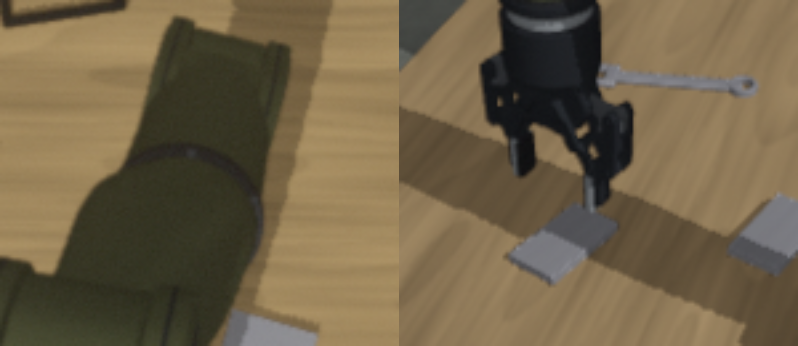

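The top view is hidden by the forearm; the side view shows the open fingers above plate A, with the tips at about (245,184) and (274,197) in the full picture and the plate centred at (262,211). I'll check that against the projection.

Run:
```python
from h import *
s=load("side1")
for p in ([643.5,-146,61],[643.5,-146,68],[644.5,-150,10],[643.5+37*.95,-146-37*.31,68],[643.5-37*.95,-146+37*.31,68]): print(p,proj(s,p).round(1))
```

```text
[643.5, -146, 61] [[259.9 193.9]]
[643.5, -146, 68] [[259.7 191.4]]
[644.5, -150, 10] [[261.1 210. ]]
[678.65, -157.47, 68] [[247.2 185.3]]
[608.35, -134.53, 68] [[272.8 197.7]]
```

>>> carry_out(
  motion="-0.0035 0.002 0.02 0;-0.0035 0.002 0.04 0;-0.0035 0.002 0.053 0;-0.0035 0.002 0.06 0;-0.0035 0.002 0.06 0;-0.0035 0.002 0.06 0",
)

```text
t: 3.2
ee_pos: [644.8, -152.3, 0.9]
tool_rot: [0.81, 0.586, 0.0, 0.0]
ft_force: [0.5, 0.2, -0.8]
gripper_width: 69.9
gripper_force: 0.0
```

```bash
python3 g.py 644.5 -150 1 -18.2
```

```text
t3.20 pos [ 644.8 -152.3    0.9] yang -18.2 j [ 0.13  1.04  0.06  1.57 -0.11  0.53 -0.06] f [ 0.5  0.2 -0.8] w 69.9 gf 0.0
shift [ 0.0021 -0.001  -0.0001] turn -0.000 tilt [ 1.1e+00 -2.0e-01 -1.0e+03]
```

>>> carry_out(
  motion="0.002 -0.001 0 0;0.002 -0.001 0 0;0.002 -0.001 0 0;0.002 -0.001 0 0;0.002 -0.001 0 0;0.002 -0.001 0 0",
  fingers=0.04,
)

```text
t: 3.95
ee_pos: [644.8, -149.8, 1.6]
tool_rot: [0.81, 0.586, 0.001, 0.001]
ft_force: [0.2, -0.3, 5.8]
gripper_width: 48.4
gripper_force: 52.0
```

```bash
python3 g.py 470.8 42.6 90 -14.9
```

```text
t3.95 pos [ 644.8 -149.8    1.6] yang -18.2 j [ 0.13  1.04  0.06  1.58 -0.11  0.53 -0.06] f [ 0.2 -0.3  5.8] w 48.4 gf 52.0
shift [ 0.1285 -0.2253 -0.0888] turn -0.058 tilt [ 2.e+00 -1.e-01 -1.e+03]
```

>>> carry_out(
  motion="0 0 -0.03 0;0.03 -0.05 -0.08 0;0.128 -0.225 -0.089 -0.058;0.128 -0.225 -0.089 -0.058;0.128 -0.225 -0.089 -0.058;0.128 -0.225 -0.089 -0.058;0.128 -0.225 -0.089 -0.058;0.128 -0.225 -0.089 -0.058;0.128 -0.225 -0.089 -0.058;0.128 -0.225 -0.089 -0.058",
)

```text
t: 5.2
ee_pos: [470.8, 41.1, 89.3]
tool_rot: [0.793, 0.609, 0.0, 0.0]
ft_force: [-0.5, 0.9, -3.0]
gripper_width: 48.1
gripper_force: 53.5
```

```bash
python3 - <<'E'
from bench import ctrl
import cv2,numpy as np
ims=[]
for n in("top","side"):
    c=ctrl.camera(n);np.savez(f"{n}2.npz",**c);ims.append(c["color"])
a=cv2.resize(ims[0][190:310,140:280],None,fx=2.85,fy=2.85,interpolation=cv2.INTER_CUBIC);b=cv2.resize(ims[1][210:360,220:395],None,fx=2.28,fy=2.28,interpolation=cv2.INTER_CUBIC)
cv2.imwrite("pics/v2.png",np.hstack([a,b])[:,:,::-1])
E
python3 g.py 470.8 42.6 32 -14.9
```

```text
t5.30 pos [470.5  41.4  89.3] yang -15.0 j [-0.23  0.76  0.07  2.14 -0.19  0.25 -0.26] f [ 0.8 -1.  -4.6] w 48.1 gf 53.5
shift [ 0.0012 -0.      0.0573] turn -0.001 tilt [ 2.e-01 -1.e-01 -1.e+03]
```

View pics/v2.png

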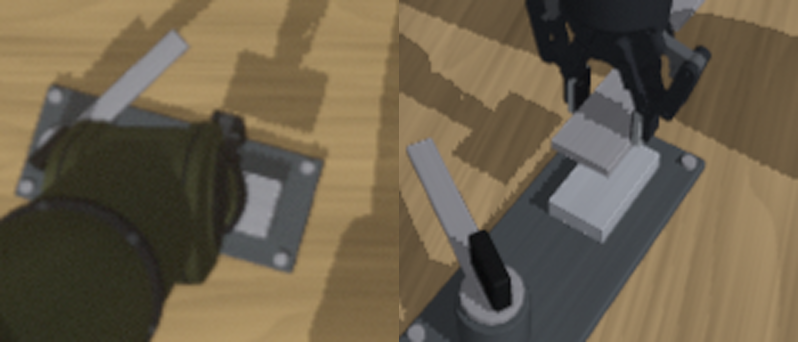

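The side view shows plate A level in the fingers, its knob-side end at crop (552,147)–(605,174), over the bed block, whose knob-side end runs (549,203)–(601,241). I'll cast both ends to their heights.

Run:
```python
from h import *
s=load("side2");f=lambda x,y:((x-399+.5)/2.28-.5+220,(y+.5)/2.28-.5+210)
y=np.array([np.cos(np.radians(75.1)),np.sin(np.radians(75.1))])
c=s["color"]
im=cv2.resize(c[255:320,275:345],None,fx=11,fy=9.2,interpolation=cv2.INTER_CUBIC)
cv2.imwrite("pics/v3.png",im[:,:,::-1])
for n,pts,z in(("plate bottom",[(552,152),(605,176)],88.7),("plate top",[(552,145),(606,167)],98.7),("bed bottom",[(549,208),(601,242)],12),("bed top",[(551,194),(604,222)],30)):
    P=ray(s,[f(*p) for p in pts],z);m=P.mean(0);print(n,P.round(1).tolist(),"along y",(m@y).round(1),"cross",(m@[y[1],-y[0]]).round(1), np.linalg.norm(P[0]-P[1]).round(1))
```

```text
plate bottom [[503.0, 78.7], [459.7, 87.2]] along y 203.9 cross 443.8 44.1
plate top [[502.4, 80.4], [459.4, 86.9]] along y 204.5 cross 443.2 43.5
bed bottom [[507.5, 73.4], [459.3, 90.2]] along y 203.4 cross 446.1 51.1
bed top [[506.0, 72.9], [459.2, 84.4]] along y 200.1 cross 446.2 48.2
```

View pics/v3.png

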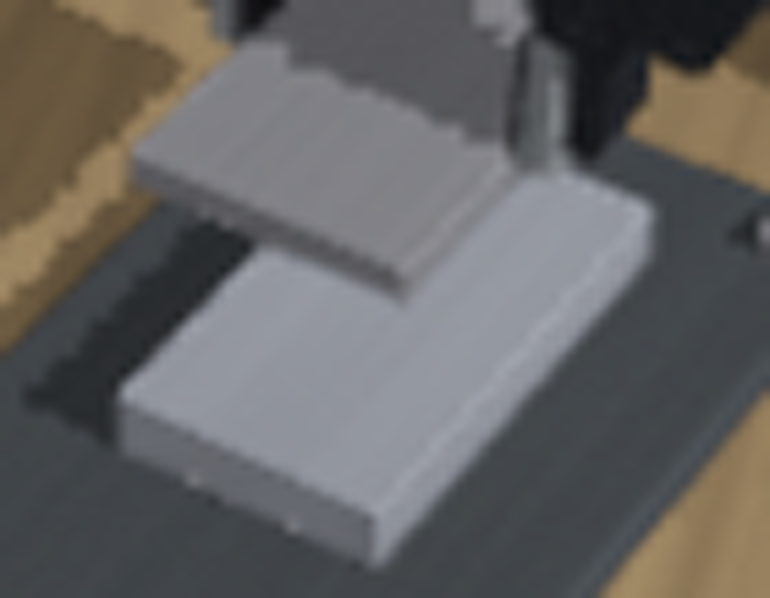

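Enlarged (origin (275,255), scale 11 × 9.2): the plate's near-end bottom edge runs (136,180)–(406,300), top edge (135,152)–(404,276). The bed's top edge runs (120,395)–(376,516), bottom edge (120,450)–(378,566), far right corner (654,207).

Run:
```python
from h import *
s=load("side2");f=lambda x,y:((x+.5)/11-.5+275,(y+.5)/9.2-.5+255)
y=np.array([np.cos(np.radians(75.1)),np.sin(np.radians(75.1))])
for n,pts,z in(("plate bottom",[(136,180),(406,300)],88.7),("plate top",[(135,152),(404,276)],98.7),("bed bottom",[(120,450),(378,566)],12),("bed top",[(120,395),(376,516)],30),("bed far right",[(376,516),(654,207)],30)):
    P=ray(s,[f(*p) for p in pts],z);m=P.mean(0);print(n,P.round(1).tolist(),"along y",(m@y).round(1),"cross",(m@[y[1],-y[0]]).round(1), np.linalg.norm(P[0]-P[1]).round(1))
```

```text
plate bottom [[504.5, 74.0], [457.4, 86.9]] along y 201.4 cross 444.1 48.8
plate top [[504.0, 75.8], [457.3, 89.7]] along y 203.5 cross 443.2 48.7
bed bottom [[505.8, 78.7], [458.2, 90.3]] along y 205.6 cross 444.1 49.1
bed top [[505.7, 79.0], [458.6, 91.9]] along y 206.5 cross 444.0 48.8
bed far right [[458.6, 91.9], [435.3, 5.2]] along y 161.9 cross 419.5 89.8
```

```bash
python3 g.py 471.9 44.7 34 -14.9
```

```text
t5.30 pos [470.5  41.4  89.3] yang -15.0 j [-0.23  0.76  0.07  2.14 -0.19  0.25 -0.26] f [ 0.8 -1.  -4.6] w 48.1 gf 53.5
shift [0.0035 0.0005 0.0553] turn -0.001 tilt [ 2.e-01 -1.e-01 -1.e+03]
```

>>> carry_out(
  motion="0.0035 0.0005 0.02 -0.001;0.0035 0.0005 0.04 -0.001;0.0035 0.0005 0.05 -0.001;0.0035 0.0005 0.055 -0.001;0.0035 0.0005 0.055 -0.001;0.0035 0.0005 0.055 -0.001",
)

```text
t: 6.05
ee_pos: [471.9, 45.2, 34.9]
tool_rot: [0.793, 0.61, 0.0, 0.0]
ft_force: [0.1, 0.3, -2.2]
gripper_width: 47.9
gripper_force: 53.5
```

```bash
python3 g.py 471.9 44.7 31.5 -14.9
```

```text
t6.05 pos [471.9  45.2  34.9] yang -14.8 j [-0.21  0.87  0.03  2.15 -0.2   0.12 -0.25] f [ 0.1  0.3 -2.2] w 47.9 gf 53.5
shift [-0.0005  0.0001  0.0034] turn 0.001 tilt [ 8.e-01  1.e-01 -1.e+03]
```

>>> carry_out(
  motion="0 0 0.0015 0;0 0 0.0025 0;0 0 0.0035 0;0 0 0.0035 0",
)

```text
t: 6.55
ee_pos: [471.7, 45.3, 31.5]
tool_rot: [0.792, 0.61, 0.0, 0.0]
ft_force: [-1.0, 0.2, 4.9]
gripper_width: 48.0
gripper_force: 54.3
```

>>> carry_out(
  motion="0 0 0 0;0 0 0 0;0 0 0 0;0 0 -0.03 0;0 0 -0.08 0;0 0 -0.12 0;0 -0.05 -0.12 0;0 -0.1 -0.12 0",
  fingers=0.066,
)

```text
t: 7.55
ee_pos: [374.4, 71.2, 151.5]
tool_rot: [0.793, 0.61, 0.001, 0.0]
ft_force: [-0.3, 1.1, -0.6]
gripper_width: 66.1
gripper_force: 0.0
```

```bash
python3 g.py 471 -222 60 -15.9
python3 - <<'E'
from bench import ctrl
import cv2,numpy as np
ims=[]
for n in("top","side"):
    c=ctrl.camera(n);np.savez(f"{n}3.npz",**c);ims.append(c["color"])
a=cv2.resize(ims[0][230:290,190:260],None,fx=5.7,fy=5.7,interpolation=cv2.INTER_CUBIC);b=cv2.resize(ims[1][255:320,275:345],None,fx=5.7,fy=5.7,interpolation=cv2.INTER_CUBIC)
cv2.imwrite("pics/v4.png",np.hstack([a,b[:342]])[:,:,::-1])
E
```

```text
t7.55 pos [374.4  71.2 151.5] yang -14.9 j [-0.37  0.57  0.09  2.36 -0.22  0.21 -0.33] f [-0.3  1.1 -0.6] w 66.1 gf 0.0
shift [-0.2587  0.1684  0.0915] turn 0.018 tilt [ 2.2e+00  7.0e-01 -1.0e+03]
```

View pics/v4.png

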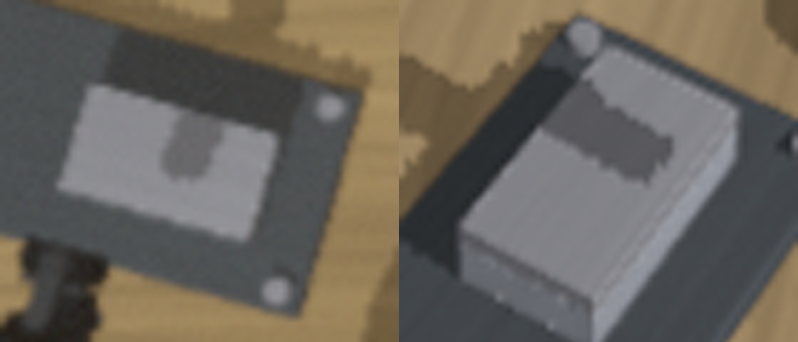

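Plate A sits flush on the block in both views (top crop corners about (95,85), (278,130), (248,240), (58,188)), and the block's side faces continue straight up into it. Now I'll measure it and go for plate B.

Run:
```python
from h import *
t=load("top3")
b2=lambda h:(h[...,1]<45)&(h[...,2]>92)
b=R(t,(196,242,246,276),b2,40);print("plate",b, "bed before",R(load("top0"),(196,242,246,276),brt,30))
print("B",R(t,(298,240,345,278),lowS,10),R(load("side3"),(318,190,368,224),lowS,10))
```

```text
plate [471.1  44.3  53.9  94.2  75.1] bed before [471.5  43.9  51.8  92.1  75.1]
B [ 471.6 -223.5   52.    91.3   74.2] [ 463.9 -230.2   99.8  132.8  -79.7]
```

>>> carry_out(
  motion="-0.258 0.168 0 0.018;-0.258 0.168 0.04 0.018;-0.258 0.168 0.08 0.018;-0.258 0.168 0.091 0.018;-0.258 0.168 0.091 0.018;-0.258 0.168 0.091 0.018;-0.258 0.168 0.091 0.018;-0.258 0.168 0.091 0.018;-0.258 0.168 0.091 0.018",
)

```text
t: 8.78
ee_pos: [471.5, -219.8, 60.5]
tool_rot: [0.797, 0.604, 0.0, -0.0]
ft_force: [-0.1, -0.0, -0.4]
gripper_width: 65.9
gripper_force: 0.0
```

```bash
python3 g.py 471 -222 1.5 -15.9
```

```text
t8.78 pos [ 471.5 -219.8   60.5] yang -15.7 j [ 0.35  0.84  0.    2.01 -0.01  0.29  0.08] f [-0.1 -0.  -0.4] w 65.9 gf 0.0
shift [-0.0023  0.0001  0.059 ] turn 0.003 tilt [ 4.e-01  8.e-01 -1.e+03]
```

>>> carry_out(
  motion="-0.002 0 0.02 0.003;-0.002 0 0.04 0.003;-0.002 0 0.053 0.003;-0.002 0 0.059 0.003;-0.002 0 0.059 0.003;-0.002 0 0.059 0.003;-0.002 0 0.059 0.003",
)

```text
t: 9.65
ee_pos: [471.0, -223.6, 1.4]
tool_rot: [0.799, 0.602, 0.0, 0.0]
ft_force: [-0.6, 1.1, 0.4]
gripper_width: 66.2
gripper_force: 0.0
```

```bash
python3 g.py 471 -222 1.5 -15.9
```

```text
t9.65 pos [ 471.  -223.6    1.4] yang -16.0 j [ 0.35  0.95  0.    2.01 -0.01  0.18  0.08] f [-0.6  1.1  0.4] w 66.2 gf 0.0
shift [ 0.0016 -0.0005 -0.0001] turn -0.003 tilt [ 8.e-01 -3.e-01 -1.e+03]
```

>>> carry_out(
  motion="0.0015 0 0 -0.003;0.0015 0 0 -0.003;0.0015 0 0 -0.003;0.0015 0 0 -0.003;0.0015 0 0 -0.003;0.0015 0 0 -0.003;0.0015 0 0 -0.003",
  fingers=0.04,
)

```text
t: 10.52
ee_pos: [471.4, -222.3, 1.7]
tool_rot: [0.798, 0.603, 0.0, 0.001]
ft_force: [-1.6, 0.5, 5.7]
gripper_width: 48.3
gripper_force: 51.3
```

```bash
python3 g.py 471.7 45.2 90 -14.9
```

```text
t10.53 pos [ 471.4 -222.3    1.7] yang -15.9 j [ 0.35  0.95  0.    2.02 -0.01  0.18  0.08] f [-1.6  0.5  5.7] w 48.3 gf 51.3
shift [ 0.2574 -0.0728 -0.0885] turn -0.017 tilt [ 9.e-01 -6.e-01 -1.e+03]
```

>>> carry_out(
  motion="0 0 -0.03 0;0.03 0 -0.08 0;0.257 -0.073 -0.089 -0.017;0.257 -0.073 -0.089 -0.017;0.257 -0.073 -0.089 -0.017;0.257 -0.073 -0.089 -0.017;0.257 -0.073 -0.089 -0.017;0.257 -0.073 -0.089 -0.017;0.257 -0.073 -0.089 -0.017;0.257 -0.073 -0.089 -0.017",
)

```text
t: 11.78
ee_pos: [471.2, 43.7, 89.9]
tool_rot: [0.794, 0.608, -0.0, 0.0]
ft_force: [-0.3, -0.4, -2.9]
gripper_width: 48.2
gripper_force: 54.0
```

```bash
python3 g.py 471.7 45.2 45 -14.9
```

```text
t11.78 pos [471.2  43.7  89.9] yang -15.0 j [-0.23  0.76  0.07  2.14 -0.19  0.25 -0.26] f [-0.3 -0.4 -2.9] w 48.2 gf 54.0
shift [0.0016 0.0001 0.0449] turn -0.002 tilt [-1.e-01 -5.e-01 -1.e+03]
```

>>> carry_out(
  motion="0.0015 0 0.015 -0.002;0.0015 0 0.03 -0.002;0.0015 0 0.04 -0.002;0.0015 0 0.045 -0.002;0.0015 0 0.045 -0.002;0.0015 0 0.045 -0.002;0.0015 0 0.045 -0.002",
)

```text
t: 12.65
ee_pos: [471.8, 46.6, 45.3]
tool_rot: [0.792, 0.61, 0.0, 0.0]
ft_force: [0.3, -0.8, -3.6]
gripper_width: 47.9
gripper_force: 54.0
```

```bash
python3 g.py 471.7 45.2 41.7 -14.9
```

```text
t12.65 pos [471.8  46.6  45.3] yang -14.8 j [-0.22  0.85  0.04  2.15 -0.2   0.14 -0.25] f [ 0.3 -0.8 -3.6] w 47.9 gf 54.0
shift [-0.0014  0.0002  0.0036] turn 0.002 tilt [ 8.e-01  2.e-01 -1.e+03]
```

>>> carry_out(
  motion="-0.0013 0 0 0.002;-0.0013 0 0.0015 0.002;-0.0013 0 0.0025 0.002;-0.0013 0 0.0035 0.002;-0.0013 0 0.0035 0.002",
)

```text
t: 13.28
ee_pos: [471.2, 45.4, 41.7]
tool_rot: [0.793, 0.61, 0.0, -0.0]
ft_force: [-0.9, -0.7, 2.2]
gripper_width: 48.2
gripper_force: 54.6
```

Plate B is in contact, so I'll release it, lift, and back off towards the robot.

>>> carry_out(
  motion="0 0 0 0;0 0 0 0;0 0 0 0;0 0 -0.03 0;0 0 -0.08 0;0 0 -0.12 0;0 -0.05 -0.12 0;0 -0.1 -0.12 0;0 -0.1 -0.12 0",
  fingers=0.066,
)

```text
t: 14.4
ee_pos: [369.6, 71.2, 161.5]
tool_rot: [0.792, 0.611, -0.003, -0.002]
ft_force: [0.7, -0.9, -0.0]
gripper_width: 66.0
gripper_force: 0.0
```

```bash
python3 - <<'E'
from bench import ctrl
from h import *
import cv2,numpy as np
ims=[]
for n in("top","side"):
    c=ctrl.camera(n);np.savez(f"{n}4.npz",**c);ims.append(c["color"])
a=cv2.resize(ims[0][225:290,140:260],None,fx=3.6,fy=3.6,interpolation=cv2.INTER_CUBIC);b=cv2.resize(ims[1][255:385,220:345],None,fx=2.6,fy=2.6,interpolation=cv2.INTER_CUBIC)
o=np.zeros((340,800,3),np.uint8);o[:a.shape[0],:a.shape[1]]=a;o[:b.shape[0],440:440+b.shape[1]]=b
cv2.imwrite("pics/v5.png",o[:,:,::-1])
t=load("top4");b2=lambda h:(h[...,1]<45)&(h[...,2]>92)
print("plateB",R(t,(196,240,246,277),b2,50))
for nm,z in(("top0",106),("top4",106)):
  print("knob",R(load(nm),(148,230,172,252),lambda h:h[...,2]<55,z))
  print("arm",R(load(nm),(166,198,208,238),lambda h:(h[...,1]<40)&(h[...,2]>110),66))
E
python3 g.py 511 188 150 45.1
```

```text
plateB [470.9  44.4  54.   93.8  75. ]
knob [509.8 184.6  18.2  45.4 -44.7]
arm [568.5 130.1  23.2 124.7 -44.3]
knob [509.7 184.5  17.5  44.8 -44.1]
arm [568.4 130.2  23.3 125.  -44.3]
t14.50 pos [375.2  71.2 161.6] yang -14.9 j [-0.38  0.55  0.1   2.35 -0.22  0.25 -0.34] f [ 1.4  0.8 -0.2] w 65.9 gf 0.0
shift [0.1477 0.1013 0.0118] turn -1.047 tilt [ 1.2e+00  3.0e-01 -1.0e+03]
```

View pics/v5.png

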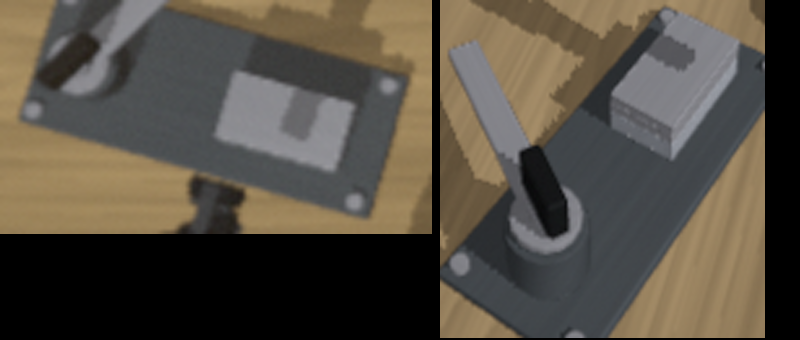

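Pile flush in both views (top crop corners (232,70), (355,103), (340,170), (216,137)); B measures (470.9, 44.4), against the bed at (471.5, 43.9). The knob bar is still at home, around (70,62) in the top crop. Next, the knob.

>>> carry_out(
  motion="0.148 0.1 0.012 -1.047;0.148 0.1 0.012 -1.047;0.148 0.1 0.012 -1.047;0.148 0.1 0.012 -1.047;0.148 0.1 0.012 -1.047;0.148 0.1 0.012 -1.047;0.148 0.1 0.012 -1.047;0.148 0.1 0.012 -1.047;0.148 0.1 0.012 -1.047",
  fingers=0.045,
)

```text
t: 15.62
ee_pos: [509.6, 188.3, 149.4]
tool_rot: [0.383, 0.924, 0.0, 0.0]
ft_force: [0.1, 0.0, 0.1]
gripper_width: 44.9
gripper_force: 0.0
```

```bash
python3 g.py 509.9 188.3 75 45.1;python3 - <<'E'
from bench import ctrl
from h import *
c=ctrl.camera("side");np.savez("side5.npz",**c)
cv2.imwrite("pics/v6.png",cv2.resize(c["color"][265:375,200:330],None,fx=5.4,fy=5.4,interpolation=cv2.INTER_CUBIC)[:,:,::-1])
E
```

```text
t15.62 pos [509.6 188.3 149.4] yang 45.0 j [-0.37  0.7  -0.12  1.89  0.14  0.56  0.21] f [0.1 0.  0.1] w 44.9 gf 0.0
shift [-0.0002  0.0002  0.0744] turn -0.001 tilt [ 3.e-01 -1.e-01 -1.e+03]
```

View pics/v6.png

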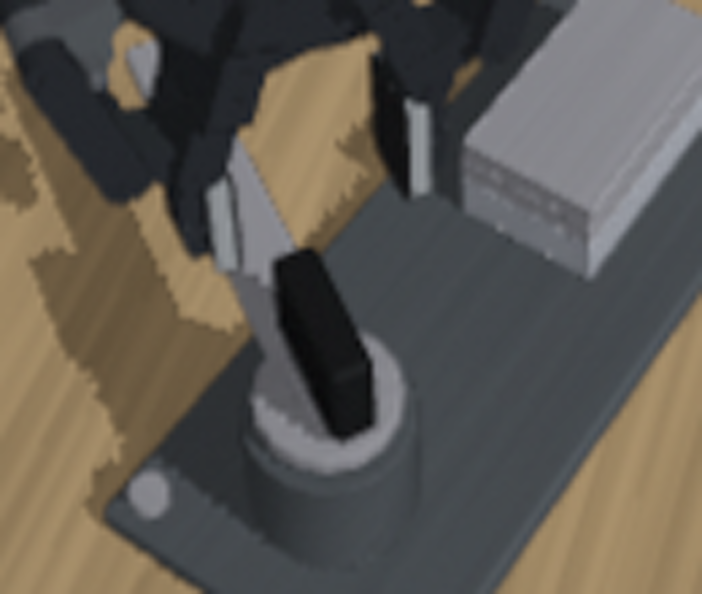

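The pads hang either side of the knob: tips at crop (228,270) and (420,192), knob top-face corners (277,262), (313,248), (371,367), (335,378). I'll cast both.

Run:
```python
from h import *
s=load("side5");f=lambda x,y:((x+.5)/5.4-.5+200,(y+.5)/5.4-.5+265)
P=ray(s,[f(*p) for p in((277,262),(313,248),(371,367),(335,378))],106);print(P.round(1).tolist(),P.mean(0))
P=ray(s,[f(228,270),f(420,192)],152);print(P.round(1),P.mean(0),np.linalg.norm(P[0]-P[1]))
```

```text
[[526.3, 176.9], [518.6, 169.3], [489.9, 199.0], [497.7, 205.2]] [508.14764061 187.59667815]
[[522.1 211.8]
 [484.4 173.4]] [503.26145004 192.58538851] 53.78128692265162
```

>>> carry_out(
  motion="0 0 0.02 0;0 0 0.045 0;0 0 0.065 0;0 0 0.074 0;0 0 0.074 0;0 0 0.074 0",
)

```text
t: 16.42
ee_pos: [509.8, 188.6, 76.1]
tool_rot: [0.382, 0.924, 0.001, 0.0]
ft_force: [0.2, 0.5, 0.2]
gripper_width: 45.2
gripper_force: 0.0
```

>>> carry_out(
  motion="0 0 0 0;0 0 0 0;0 0 0 0;0 0 0 0;0 0 0 0;0 0 0 0;0 0 0 0",
  fingers=0.005,
  squeeze=60,
)

```text
t: 17.3
ee_pos: [509.2, 188.0, 76.1]
tool_rot: [0.382, 0.924, -0.0, 0.0]
ft_force: [-1.3, -0.8, 5.4]
gripper_width: 12.9
gripper_force: 59.0
```

```bash
python3 g.py 509.9 188.3 75 45.1;python3 -c "
from bench import ctrl;print(ctrl.get_state()['moment'])"
```

```text
t17.30 pos [509.2 188.   76.1] yang 45.1 j [-0.39  0.82 -0.09  1.94  0.17  0.39  0.18] f [-1.3 -0.8  5.4] w 12.9 gf 59.0
shift [-0.0003  0.0007  0.0011] turn -0.000 tilt [ 1.e-01 -4.e-01 -1.e+03]
[-0.20951002  0.27077995  0.08359444]
```

>>> carry_out(
  motion="0 0 0 0.1;0 0 0 0.2;0 0 0 0.3;0 0 0 0.4;0 0 0 0.5;0 0 0 0.5",
)

```text
t: 18.05
ee_pos: [509.2, 188.0, 76.1]
tool_rot: [0.599, 0.801, -0.0, 0.0]
ft_force: [-2.4, -1.7, 5.5]
gripper_width: 13.1
gripper_force: 59.1
```

>>> carry_out(
  motion="0 0 0 0.1;0 0 0 0.2;0 0 0 0.3;0 0 0 0.4;0 0 0 0.5;0 0 0 0.547;0 0 0 0.547;0 0 0 0.547",
)

```text
t: 19.05
ee_pos: [509.3, 188.0, 76.1]
tool_rot: [0.793, 0.61, 0.0, 0.0]
ft_force: [-1.0, -2.4, 6.1]
gripper_width: 13.2
gripper_force: 59.1
```

```bash
python3 g.py 509.9 188.3 75 -14.9;python3 - <<'E'
from bench import ctrl
from h import *
print(ctrl.get_state()['moment'])
c=ctrl.camera("side");np.savez("side6.npz",**c);t=ctrl.camera("top");np.savez("top6.npz",**t)
a=cv2.resize(c["color"][240:375,210:360],None,fx=4,fy=4,interpolation=cv2.INTER_CUBIC)
cv2.imwrite("pics/v7.png",a[:,:,::-1])
E
```

```text
t19.05 pos [509.3 188.   76.1] yang -14.9 j [-0.52  0.83  0.14  1.94 -0.27  0.38 -0.43] f [-1.  -2.4  6.1] w 13.2 gf 59.1
shift [0.0004 0.0005 0.0011] turn 0.000 tilt [ 2.e-01 -1.e-01 -1.e+03]
[-0.28087807  0.25478235  0.15118669]
```

View pics/v7.png

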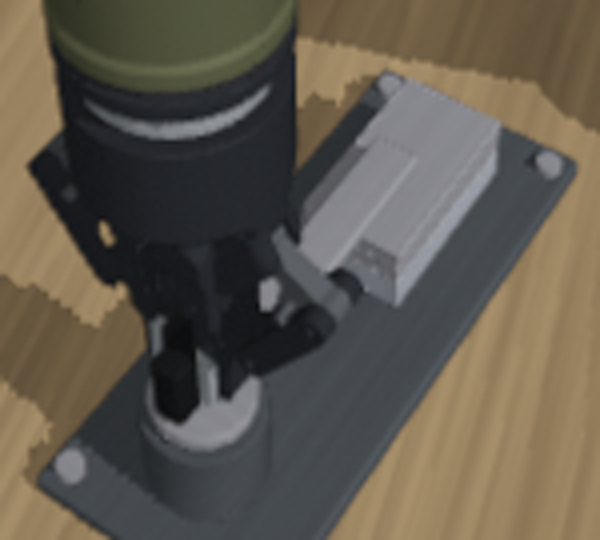

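The arm lies over the pile, its tip corners at crop (370,138) and (415,155) and its right edge running down to about (325,272). The pile is undisturbed. I'll check the arm's direction.

Run:
```python
from h import *
s=load("side6");f=lambda x,y:((x+.5)/4-.5+210,(y+.5)/4-.5+240)
P=ray(s,[f(325,272),f(415,155),f(370,138)],66);d=P[1]-P[0];print(P.round(1).tolist(),np.degrees(np.arctan2(d[1],d[0]))%360)
m=(P[1]+P[2])/2;v=m-[508.6,187.6];print("tip mid",m.round(1),np.hypot(*v).round(1),np.degrees(np.arctan2(v[1],v[0]))%360,"want 255.1")
Q=ray(s,[f(390,262),f(497,128)],50);d=Q[1]-Q[0];print(Q.round(1).tolist(),np.degrees(np.arctan2(d[1],d[0]))%360)
```

```text
[[481.7, 120.6], [463.9, 49.9], [485.3, 47.2]] 255.86728796661822
tip mid [474.6  48.5] 143.2 256.2563420413455 want 255.1
[[460.9, 95.9], [436.0, 9.6]] 253.87700684584192
```

The arm is within about 1° of the third click. I'll hold briefly, then hand in.

>>> carry_out(
  motion="0 0 0 0.01;0 0 0 0.01;0 0 0 0.01;0 0 0 0.01;0 0 0 0.01;0 0 0 0.01",
)

```text
t: 19.9
ee_pos: [509.2, 188.0, 76.1]
tool_rot: [0.796, 0.606, 0.0, 0.0]
ft_force: [-2.2, 0.1, 6.1]
gripper_width: 12.8
gripper_force: 59.1
```

```bash
python3 -c "
from bench import ctrl;print(ctrl.hand_in())"
```

```text
the job is handed in; nothing more can be done
None
```

I handed the job in at about 20 s: both plates are stacked flush on the bed block and released, and the gripper is holding the knob within about 1° of the third click; the hand-in gave no verdict.

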